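Key the decorating turntable's plate onto its drive pin

TASK

The round plate of the decorating turntable sits raised and does not yet engage its drive pin. With a fingertip, push on an orange stud to turn the plate until the notch in its blue rim is over the brass pin on the yellow arm, then press the plate down until it is fully seated, and take the hand away. Do not pinch or lift anything or force the plate down before the notch is over the pin, and leave the jars and the bottle where they stand.

Things in the scene. Friction and masses are not known exactly. Their poses are not given: they have to be found in the camera images.
- turntable_base: Turntable base, fixed to the table: grey round foot 148 mm in diameter with a short column and one yellow arm (26 mm wide) that reaches 121 mm out from the axis, below the plate. Origin on the table on the vertical turning axis; the arm and the pin lie along its -x axis; z is up.
- pin_tip (a point): Top of the brass drive pin: a round-topped dowel 10 mm in diameter that stands in a close socket on the yellow arm, 80 mm from the turning axis; its top is 54 mm above the table. It stays in its socket.
- notch (a point): Centre of the notch in the plate's blue rim, level with the rim's top, 80 mm from the turning axis: cut through, about 17 mm wide, from 69 mm radius out to the edge; a red mark on the dark pad points to it. Over the pin when straight above pin_tip (3 mm sideways is near enough); 14 mm above it while raised, level with it once seated. Its -x axis points outward from the turning axis.
- stud_a (a point): Top centre of one of two orange upright finger studs on the plate: 14 mm in diameter, 18 mm tall above the dark pad, 50 mm from the turning axis, a quarter turn clockwise of the notch seen from above. While the plate is raised the stud's top is 87.5 mm and the pad 69.5 mm above the table; 14 mm less once seated.
- stud_b (a point): Top centre of the other orange stud, the same size, across from stud_a: a quarter turn anticlockwise of the notch.
- hub_top (a point): Top centre of the steel hub cap in the middle of the plate, on the turning axis; 34 mm in diameter, 77 mm above the table while raised (7.5 mm above the pad). It is part of the plate. Pressing here, or anywhere on the plate, pushes the plate down.
- plate (a joint): Angle of the plate about the vertical axis, rad, growing anticlockwise from above; 0 or a whole turn: notch over the pin. At the start 1.4 to 3.14 rad away from that. No stops; stays where it is left (friction 0.06 N m, about 1.2 N at a stud). Plate 180 mm in diameter, blue rim 12 mm thick; dark pad 138 mm in diameter, 1.5 mm higher than the rim.
- hub (a joint): How far the plate is pressed down, m: 0 raised as found, 0.014 fully seated, negative lifted. Stiff sliding fit: stays where it is left, 2 to 6 N on it moves it down. With the notch not over the pin the rim meets the pin's top and it stops at 0.002 to 0.003. Once seated, the pin keeps the plate from turning.
- jar_rose: Pink-label powder jar, 42 mm in diameter and about 42 mm tall, black screw cap, loose; origin at the centre of its underside. A bystander: leave it standing where it is.
- jar_jade: Green-label powder jar, 42 mm in diameter and about 42 mm tall, black screw cap, loose; origin at the centre of its underside. A bystander: leave it standing where it is.
- solvent_dropper: Brown dropper bottle with a black top, 33 mm in diameter and 102 mm tall, loose; origin at the centre of its underside. A bystander: leave it standing where it is.

How it is judged (in metres and radians):
At the end, for the whole second after the job is handed in: The plate is pressed down at least 11.5 of its 14 mm with its notch round the pin (notch centre within 6 mm of the pin, seen from above) and is not turning (value of joint hub above 0.0115 m and horizontal distance between notch and pin_tip below 0.006 m and velocity of joint plate between -0.05 and 0.05 rad/s); the robot touches nothing.
It fails at once if the plate is lifted more than 4 mm above where it sat at the start (value of joint hub below -0.004 m).
It fails at once if the drive pin is drawn out of its socket by more than 6 mm (height (world z) of pin_tip above 0.06 m).
It fails at once if the turntable is pinched or forced: the fingers bear on it with more than 35 N in all while the notch is still over 12 mm from the pin, seen from above (contact force between the fingers and turntable_base above 35 N and horizontal distance between notch and pin_tip above 0.012 m).
It fails at once if a jar or the bottle is moved more than 20 mm, lifted or tipped over (distance of any of jar_rose, jar_jade, solvent_dropper from where it was at the start of the episode above 0.02 m or angle between any of jar_rose, jar_jade, solvent_dropper's own z axis and vertical above 0.35 rad or height (world z) of any of jar_rose, jar_jade, solvent_dropper above 0.012 m).
It also fails if it takes over 42 s, if anything falls off the work surface, if the arm or the gripper's body presses on something with over 40 N, if the wrist force passes 120 N, or if a joint passes its speed limit or range.

ROBOT

A 6-joint arm with a two-finger parallel gripper is mounted at the origin on the work surface; the furniture and walls round the work are solid. World frame = base frame: x ahead of the robot, y to its left, z up, the work surface at z = 0. Lengths are in mm, angles in rad, forces in N, time in s.
With the tool pointing down it reaches from about 300 to 775 mm from the base axis. Payload 14.6 kg.
Tool frame: the origin (TCP) lies between the finger pads; the fingertips stand manip.tip_reach ahead of it and the grasp point (between the pads) lies 5 mm behind it (manip.tip_reach is the distance from the TCP to the fingertips, in mm); z points along the fingers, y is the line along which they close (so a half turn about z gives the same grasp; the last joint's range is limited). The gripper opens to 94 mm and grips with 3 to 60 N. Pads are 16 mm wide; open, the fingers measure 119 mm over their backs; the gripper's body (75 mm by 177 mm) begins 78 mm behind the grasp point.
Start: joints at [1.261, 0.3, 1.521, -0, 1.321, -0.067], TCP at [132.23, 533.858, 219.446] pointing down, gripper open.
Joint ranges: [-3.03, 3.03], [-0.79, 2.21], [0.23, 2.52], [-1.04, 4.18], [0, 3.07], [-2.55, 2.55]. Speed limits (rad/s): [2.22, 2.22, 2.57, 3.14, 3.14, 3.14].

INTERFACE

Orientations are given as [roll, pitch, yaw] about the fixed x, y, z axes, in that order (R = Rz(yaw) Ry(pitch) Rx(roll)).
In Python, from cell import manip gives the robot as it stands. The module is installed in compiled form; this text tells all that it offers.
- The arm moves only by the shell command python3 -m creep 'ROWS' [FORCE]. ROWS is JSON, a list of rows, each a list of 3 entries, a list of its own where there are three numbers: the opening, from -1 (shut) to 1 (fully open), then the shift along the tool's x, y, z in cm, then the turn about the tool's z in units of 5 degrees (1.0 is 5 degrees). In form: [[grip, [tx, ty, tz], roll], ...]. A call has 1 to 12 rows; each row is the pose to reach, as a shift and turn from the pose commanded when the call began, along the tool's axes at that moment; what a row does not reach only later rows make up. A row lasts 1/10 s, in which the tool goes at most 50 mm and 8.59 degrees, less where a joint would pass 70% of its speed; a pose out of reach is approached as far as the arm can. A call with a gripper value outside its range is refused whole. The fingers move at their own pace and stop on an object; FORCE is the grip in N (left out, the last holds). Time passes only in rows, so rows that repeat a pose let the fingers close. It gives the time, the measured TCP pose, the force, the opening and the grip force at its end, in the units of the state.
- manip.read_state(): the state, without advancing time (a new reading comes with each control period).
- manip.camera(name): name is "scene" or "top"; returns the picture (384x512x3 uint8, red, green, blue); there is no depth.
- manip.camera_params(name): a dict with "fovy" (degrees; the focal length in pixels is half the picture's height over the tangent of half this angle, whatever the lens; pixels are square), "cx", "cy" (the principal point, pixels), "origin" and "attitude" of the camera in the world. Camera axes: x right, y down, z forward; pixel columns grow to the right and rows downward; lengths in mm; the calibration is good to about 2 mm. A picture is of the moment at which its call begins. camera_params takes no time and is no camera call.
- manip.sign_off(): hands the job in; it is judged then, once.
The state is a dict: "clock": time; "joints": joint angles; "qd": joint speeds; "effort": joint torques, N m; "eef_pos": TCP position; "eef_rot": TCP orientation; "wrist_force": force on the tool from outside, world axes, zero at the start; "moment": the same for the moment, N m; "finger_gap": finger opening in mm; "finger_force": force on a finger pad.
Only numpy, scipy, OpenCV 4.12 (cv2) and the standard library are available. Lean on these libraries where they do the work, as an engineer would, in place of code of your own. Each camera call takes 0.05 s, during which the arm holds its last target. There are 200 camera calls.

## Working session

There is one attempt and no reset: what is moved stays moved. The work goes in short steps, Python scripts to look and compute and a shell command to move; the robot and the scene stay as the last step left them, time stands still between calls to the robot, and variables do not carry over. Pictures are saved under pics/ and viewed, at most 10 in all, crops included, and the job is handed in when it is done.

```bash
mkdir -p pics; python3 - <<'E'
from cell import manip
import cv2
for n in("scene","top"):
    cv2.imwrite(f"pics/{n}0.png",manip.camera(n)[:,:,::-1]); print(manip.camera_params(n))
s=manip.read_state(); print(s, manip.tip_reach)
E
```

```text
{'fovy': 50.108256599787985, 'cx': 256.46867105305046, 'cy': 191.93964117228842, 'origin': array([  94.67175366, -807.51055455,  507.45420441]), 'attitude': array([-1.98925265, -0.01469353, -0.48968331])}
{'fovy': 53.611330214963616, 'cx': 247.25619346892574, 'cy': 195.64488166223333, 'origin': array([457.18253752,   3.98871759, 936.15640723]), 'attitude': array([-3.05796977, -0.03271222, -1.58932845])}
{'clock': 0.1, 'joints': array([ 1.26140101e+00,  3.00419894e-01,  1.52151017e+00, -9.18564844e-07,
        1.32068341e+00, -6.66084331e-02]), 'qd': array([ 0.00140048, -0.00190996, -0.00292591, -0.00089645, -0.00045244,
       -0.00057292]), 'effort': array([ 1.90902210e-03, -5.32645226e+01, -3.53282654e+01,  7.09974580e-02,
        2.34579819e-02, -9.17158445e-05]), 'eef_pos': array([132.16712111, 533.66349308, 218.94440329]), 'eef_rot': array([-3.14057404e+00, -6.70572448e-05,  2.89880596e+00]), 'wrist_force': array([ 0.46082513, -0.69290366, -1.07885822]), 'moment': array([ 0.02072635,  0.01961086, -0.04513081]), 'finger_force': 0.0, 'finger_gap': 93.98000278062203} 14.0
```

View pics/top0.png

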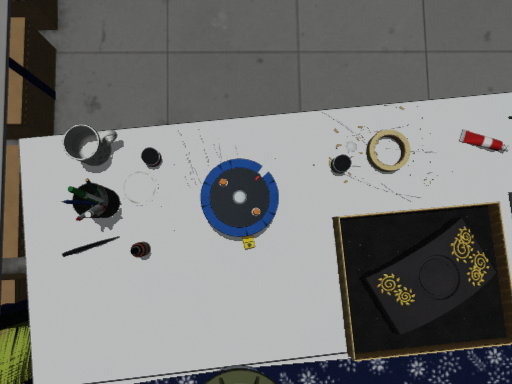

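View pics/scene0.png

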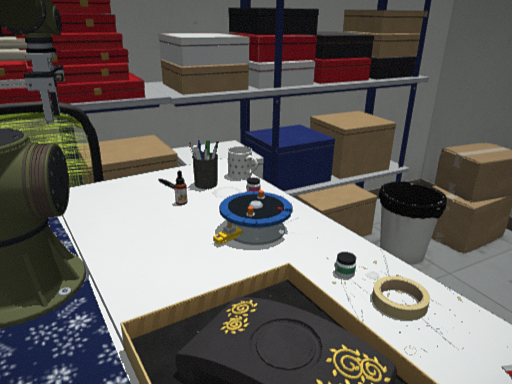

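The top view shows the plate at about (240,197), the notch at (265,168), the studs at (223,183) and (256,212), and the yellow arm tip at (249,243). The jars and bottle are all well away from the plate.

```bash
cat > h.py <<'E'
from cell import manip
import cv2, numpy as np
from scipy.spatial.transform import Rotation as R
def ray(n,uv,z):
    p=manip.camera_params(n); f=192/np.tan(np.radians(p["fovy"]/2))
    d=R.from_euler("xyz",p["attitude"]).apply([(uv[0]-p["cx"])/f,(uv[1]-p["cy"])/f,1]); o=p["origin"]
    return (o+d*(z-o[2])/d[2])[:2]
def blobs(m,amin=4):
    n,_,st,c=cv2.connectedComponentsWithStats(m.astype(np.uint8))
    return [(c[i],st[i,4]) for i in range(1,n) if st[i,4]>=amin]
def look(name=None,c=None,sz=(87.5,52)):
    im=manip.camera("top"); 
    if name: cv2.imwrite(name,cv2.resize(im[130:260,170:310,::-1],None,fx=4,fy=4,interpolation=cv2.INTER_CUBIC))
    hsv=cv2.cvtColor(im,cv2.COLOR_RGB2HSV); H,S,V=cv2.split(hsv)
    box=np.zeros(H.shape,bool); box[145:260,190:290]=1
    out={}
    for k,m,z in(("orange",(H>=5)&(H<18)&(S>120)&(V>90),sz[0]-4),("red",((H<5)|(H>172))&(S>130)&(V>80),sz[0]-18),("yellow",(H>=20)&(H<34)&(S>140)&(V>100),sz[1]),("blue",(H>98)&(H<125)&(S>130)&(V>60),sz[0]-20)):
        out[k]=[(b[0].round(1),int(b[1]),ray("top",b[0],z).round(1)) for b in blobs(m&box)]
        if k=="blue":
            cs=max(cv2.findContours((m&box).astype(np.uint8),cv2.RETR_EXTERNAL,cv2.CHAIN_APPROX_NONE)[0],key=len)
            e=cv2.fitEllipse(cv2.convexHull(cs)); out["rim"]=(e,ray("top",e[0],sz[0]-20).round(1))
    for k in out: print(k,out[k])
    return out
E
python3 - <<'E'
from h import *
look("pics/c1.png")
E
```

```text
orange [(array([222.9, 181.4]), 27, array([561.2,  29.1])), (array([255.9, 211.3]), 27, array([492.5, -43.9]))]
red [(array([256.7, 177.6]), 12, array([570.7, -48.1]))]
yellow [(array([248. , 241.8]), 106, array([423.5, -26. ]))]
blue [(array([237.9, 198.7]), 1843, array([522.8,  -4.3]))]
rim (((239.05355834960938, 197.3734893798828), (77.19869232177734, 77.32278442382812), 116.54796600341797), array([525.8,  -6.9]))
```

View pics/c1.png

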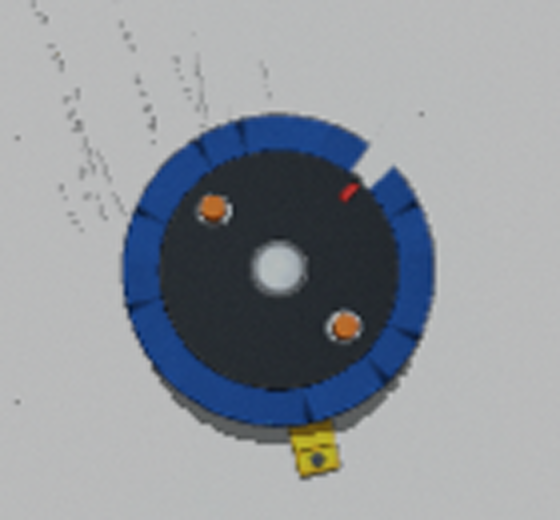

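```bash
cat >> h.py <<'E'
C=np.array([526.6,-7.2])
def to(p,yaw_deg=None):
    s=manip.read_state(); r=R.from_euler("xyz",s["eef_rot"])
    print("pos",s["eef_pos"].round(1),"yaw",np.degrees(s["eef_rot"][2]).round(1),"clock",s["clock"])
    print("shift cm",(r.inv().apply(np.array(p)-s["eef_pos"])/10).round(2), "roll", None if yaw_deg is None else round((np.degrees(s["eef_rot"][2])-yaw_deg)/5,2))
E
python3 - <<'E'
from h import *
p=np.radians(73.2); q=C+50*np.array([np.cos(p),np.sin(p)])
to([*q,219],163.2); to([*q,89],163.2)
for a in np.arange(1,13)*3.5: print("[-1,[%.2f,%.2f,0],%.2f]"%(-5*np.sin(np.radians(a)),5*np.cos(np.radians(a))-5,a/5),end=",")
E
```

```text
pos [132.2 533.7 219. ] yaw 166.1 clock 0.15
shift cm [-5.154e+01 -3.802e+01  3.000e-02] roll 0.58
pos [132.2 533.7 219. ] yaw 166.1 clock 0.15
shift cm [-51.54 -38.01  13.03] roll 0.58
[-1,[-0.31,-0.01,0],0.70],[-1,[-0.61,-0.04,0],1.40],[-1,[-0.91,-0.08,0],2.10],[-1,[-1.21,-0.15,0],2.80],[-1,[-1.50,-0.23,0],3.50],[-1,[-1.79,-0.33,0],4.20],[-1,[-2.07,-0.45,0],4.90],[-1,[-2.35,-0.59,0],5.60],[-1,[-2.61,-0.74,0],6.30],[-1,[-2.87,-0.90,0],7.00],[-1,[-3.11,-1.09,0],7.70],[-1,[-3.35,-1.28,0],8.40],
```

```bash
python3 -m creep '[[-1,[-51.5,-38,0],0.6],[-1,[-51.5,-38,0],0.6],[-1,[-51.5,-38,0],0.6],[-1,[-51.5,-38,0],0.6],[-1,[-51.5,-38,0],0.6],[-1,[-51.5,-38,0],0.6],[-1,[-51.5,-38,0],0.6],[-1,[-51.5,-38,0],0.6],[-1,[-51.5,-38,0],0.6],[-1,[-51.5,-38,0],0.6],[-1,[-51.5,-38,0],0.6],[-1,[-51.5,-38,0],0.6]]' 10
python3 - <<'E'
from h import *
p=np.radians(73.2); q=C+50*np.array([np.cos(p),np.sin(p)])
to([*q,89],163.2)
E
```

```text
clock: 1.35
eef_pos: [516.2, 70.0, 219.4]
eef_rot: [3.142, -0.0, 2.846]
wrist_force: [-0.1, 0.8, 0.5]
finger_gap: 2.2
finger_force: 0.0
pos [516.2  70.  219.4] yaw 163.1 clock 1.35
shift cm [-3.23 -2.08 13.04] roll -0.02
```

```bash
python3 -m creep '[[-1,[-3.2,-2.1,0],0],[-1,[-3.2,-2.1,0],0],[-1,[-3.2,-2.1,4],0],[-1,[-3.2,-2.1,8],0],[-1,[-3.2,-2.1,10],0],[-1,[-3.2,-2.1,10],0],[-1,[-3.2,-2.1,10],0]]'
python3 - <<'E'
from h import *
p=np.radians(73.2); q=C+50*np.array([np.cos(p),np.sin(p)])
to([*q,89],163.2)
E
```

```text
clock: 2.05
eef_pos: [539.8, 43.0, 120.2]
eef_rot: [3.141, 0.0, 2.847]
wrist_force: [0.1, -1.0, 0.6]
finger_gap: 0.4
finger_force: 0.0
pos [539.8  43.  120.2] yaw 163.1 clock 2.05
shift cm [-0.18 -0.19  3.12] roll -0.02
```

```bash
python3 -m creep '[[-1,[-0.1,-0.2,1.5],0],[-1,[-0.1,-0.2,3.1],0],[-1,[-0.1,-0.2,3.1],0],[-1,[-0.1,-0.2,3.1],0]]'
python3 - <<'E'
from h import *
p=np.radians(73.2); q=C+50*np.array([np.cos(p),np.sin(p)])
to([*q,89],163.2)
im=manip.camera("scene"); cv2.imwrite("pics/s2.png",cv2.resize(im[150:260,190:320,::-1],None,fx=5,fy=5))
E
```

```text
clock: 2.45
eef_pos: [540.7, 40.6, 90.0]
eef_rot: [3.141, 0.002, 2.847]
wrist_force: [-0.4, 0.9, 1.0]
finger_gap: 0.4
finger_force: 0.0
pos [540.7  40.6  90. ] yaw 163.1 clock 2.45
shift cm [-0.03  0.02  0.1 ] roll -0.02
```

View pics/s2.png

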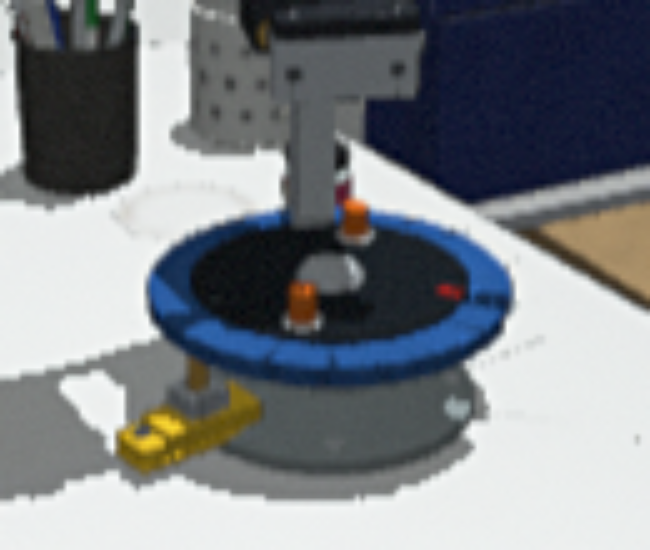

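The closed fingertip at (312,222) hovers just above the pad, on the left (anticlockwise) side of stud_b at (355,215). I'm pushing clockwise.

```bash
python3 -m creep '[[-1,[-0.31,-0.01,0],0.7],[-1,[-0.61,-0.04,0],1.4],[-1,[-0.91,-0.08,0],2.1],[-1,[-1.21,-0.15,0],2.8],[-1,[-1.5,-0.23,0],3.5],[-1,[-1.79,-0.33,0],4.2],[-1,[-2.07,-0.45,0],4.9],[-1,[-2.35,-0.59,0],5.6],[-1,[-2.61,-0.74,0],6.3],[-1,[-2.87,-0.9,0],7],[-1,[-3.11,-1.09,0],7.7],[-1,[-3.35,-1.28,0],8.4]]'
python3 - <<'E'
from h import *
p=np.radians(31.2); q=C+50*np.array([np.cos(p),np.sin(p)])
to([*q,89],121.2); look()
E
```

```text
clock: 3.7
eef_pos: [569.0, 18.6, 89.9]
eef_rot: [3.14, 0.001, 2.111]
wrist_force: [-1.0, 1.9, 0.5]
finger_gap: 0.5
finger_force: 0.8
pos [569.   18.6  89.9] yaw 121.0 clock 3.7
shift cm [-0.01  0.04  0.09] roll -0.05
orange []
red [(array([264.9, 190.9]), 14, array([539.6, -66.3]))]
yellow []
blue [(array([267.7, 178.1]), 149, array([569.5, -73.8])), (array([207.6, 181.3]), 36, array([563.9,  64.5])), (array([270.7, 208.5]), 266, array([499.1, -78.9]))]
rim (((270.05712890625, 208.40676879882812), (10.913866996765137, 38.70345687866211), 15.61337947845459), array([499.3, -77.5]))
```

```bash
python3 -m creep '[[-1,[-0.31,-0.01,0],0.7],[-1,[-0.61,-0.04,0],1.4],[-1,[-0.91,-0.08,0],2.1],[-1,[-1.21,-0.15,0],2.8],[-1,[-1.5,-0.23,0],3.5],[-1,[-1.79,-0.33,0],4.2],[-1,[-2.07,-0.45,0],4.9],[-1,[-2.35,-0.59,0],5.6],[-1,[-2.61,-0.74,0],6.3],[-1,[-2.87,-0.9,0],7],[-1,[-3.11,-1.09,0],7.7],[-1,[-3.35,-1.28,0],8.4]]'
python3 - <<'E'
from h import *
p=np.radians(-10.8); q=C+50*np.array([np.cos(p),np.sin(p)])
to([*q,89],79.2); look()
E
```

```text
clock: 4.95
eef_pos: [575.3, -16.8, 89.8]
eef_rot: [3.14, -0.0, 1.379]
wrist_force: [0.0, 1.6, 0.5]
finger_gap: 0.6
finger_force: 0.8
pos [575.3 -16.8  89.8] yaw 79.0 clock 4.95
shift cm [0.03 0.03 0.08] roll -0.03
orange []
red []
yellow []
blue [(array([266.3, 178.5]), 30, array([568.6, -70.6])), (array([202.6, 192. ]), 57, array([539.5,  76.4]))]
rim (((202.53981018066406, 192.22503662109375), (3.2515478134155273, 23.799570083618164), 9.454275131225586), array([539. ,  76.4]))
```

```bash
python3 -m creep '[[-1,[-0.31,-0.01,0],0.7],[-1,[-0.61,-0.04,0],1.4],[-1,[-0.91,-0.08,0],2.1],[-1,[-1.21,-0.15,0],2.8],[-1,[-1.5,-0.23,0],3.5],[-1,[-1.79,-0.33,0],4.2],[-1,[-2.07,-0.45,0],4.9],[-1,[-2.35,-0.59,0],5.6],[-1,[-2.61,-0.74,0],6.3],[-1,[-2.87,-0.9,0],7],[-1,[-3.11,-1.09,0],7.7],[-1,[-3.35,-1.28,0],8.4]]'
python3 - <<'E'
from h import *
p=np.radians(-52.8); q=C+50*np.array([np.cos(p),np.sin(p)])
to([*q,89],37.2); look()
im=manip.camera("scene"); cv2.imwrite("pics/s3.png",cv2.resize(im[150:260,190:320,::-1],None,fx=5,fy=5))
E
```

```text
clock: 6.2
eef_pos: [556.4, -47.3, 89.6]
eef_rot: [3.14, -0.002, 0.647]
wrist_force: [1.0, 1.3, 1.0]
finger_gap: 0.7
finger_force: 0.8
pos [556.4 -47.3  89.6] yaw 37.1 clock 6.2
shift cm [0.05 0.   0.06] roll -0.02
orange [(array([218.2, 203.5]), 28, array([511.5,  40.3]))]
red []
yellow []
blue [(array([241.1, 161.3]), 7, array([609.4, -13.1])), (array([211.2, 193.8]), 664, array([535. ,  56.8])), (array([274.5, 190.5]), 22, array([540.5, -88.7]))]
rim (((226.9633026123047, 196.87644958496094), (52.127197265625, 68.71466827392578), 2.3633694648742676), array([527.4,  20.8]))
```

View pics/s3.png

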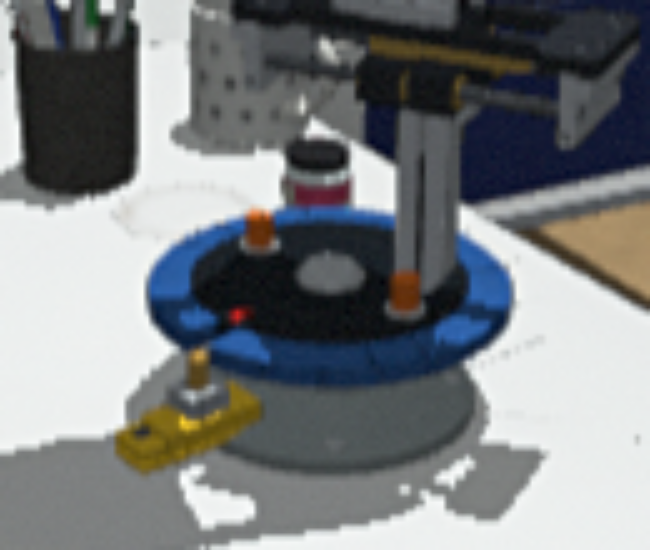

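The notch, at about (225,328), is just short of the pin at (198,355). The fingertip at (420,260) is still behind stud_b, with about 7° left to turn.

```bash
python3 -m creep '[[-1,[-0.3,-0.01,0],0.7],[-1,[-0.57,-0.03,0],1.3],[-1,[-0.57,-0.03,0],1.3],[-1,[-0.57,-0.03,0],1.3],[-1,[0.5,0,0],1.3],[-1,[0.5,0,0],1.3],[-1,[0.5,0,-4],1.3],[-1,[0.5,0,-8],1.3],[-1,[0.5,10,-12],1.3],[-1,[0.5,14,-12],1.3],[-1,[0.5,18,-12],1.3],[-1,[0.5,22,-12],1.3]]'
python3 - <<'E'
from h import *
to([*C,200]); o=look("pics/c4.png")
for c,n,p in o["orange"]: print(np.degrees(np.arctan2(*(p-C)[::-1])))
im=manip.camera("scene"); cv2.imwrite("pics/s4.png",cv2.resize(im[190:250,200:300,::-1],None,fx=7,fy=7,interpolation=cv2.INTER_CUBIC))
E
```

```text
clock: 7.5
eef_pos: [678.4, -201.1, 208.0]
eef_rot: [3.141, -0.001, 0.535]
wrist_force: [0.5, 0.5, 0.1]
finger_gap: 0.4
finger_force: 0.0
pos [ 678.4 -201.1  208. ] yaw 30.7 clock 7.5
shift cm [ -3.17 -24.42   0.77] roll None
orange [(array([261.2, 191.8]), 29, array([536.4, -56.8])), (array([217.6, 201.1]), 29, array([517. ,  41.5]))]
red [(array([244.9, 222.6]), 15, array([467.9, -19.3]))]
yellow [(array([246.1, 231.2]), 8, array([448. , -22.2])), (array([248. , 241.4]), 110, array([424.5, -26.1]))]
blue [(array([238.6, 196.6]), 1847, array([527.6,  -5.8]))]
rim (((239.07513427734375, 197.38938903808594), (77.14163208007812, 77.25607299804688), 21.749008178710938), array([525.8,  -6.9]))
-78.82341665568104
101.15146963957397
```

View pics/s4.png

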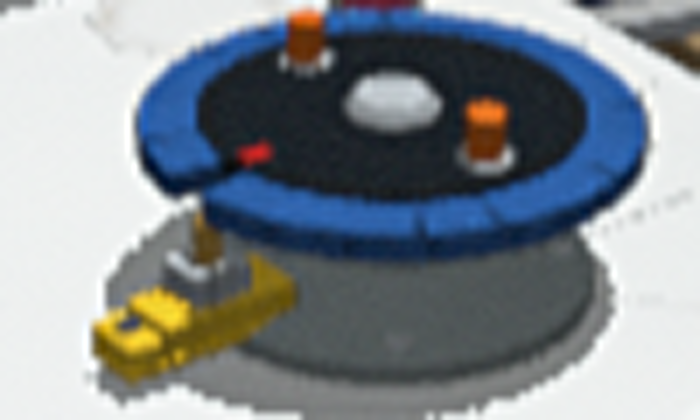

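View pics/c4.png

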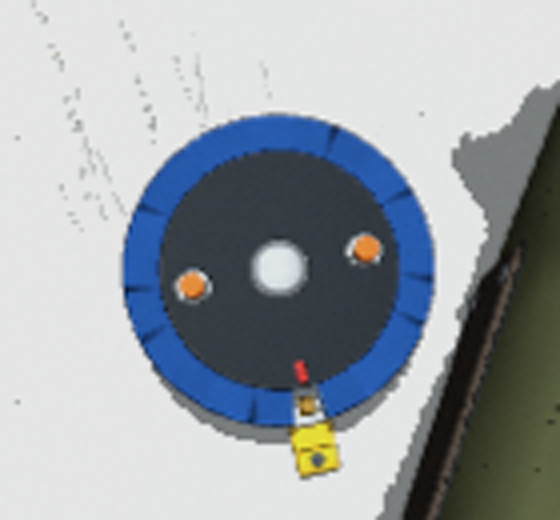

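The view from above shows the brass pin at (246,231) inside the open notch. The angles agree to about 1°, or about 1 mm. Next I press on the hub.

```bash
python3 -m creep '[[-1,[-3.2,-24.4,0],0],[-1,[-3.2,-24.4,0],0],[-1,[-3.2,-24.4,0],0],[-1,[-3.2,-24.4,0],0],[-1,[-3.2,-24.4,0],0],[-1,[-3.2,-24.4,0],0],[-1,[-3.2,-24.4,4],0],[-1,[-3.2,-24.4,8],0],[-1,[-3.2,-24.4,10],0],[-1,[-3.2,-24.4,10],0],[-1,[-3.2,-24.4,10],0]]'
python3 - <<'E'
from h import *
to([*C,77])
E
```

```text
clock: 8.7
eef_pos: [525.9, -5.9, 107.7]
eef_rot: [3.141, -0.0, 0.534]
wrist_force: [0.5, -0.2, -0.2]
finger_gap: 0.6
finger_force: 0.0
pos [525.9  -5.9 107.7] yaw 30.6 clock 8.7
shift cm [-0.01  0.14  3.08] roll None
```

```bash
python3 -m creep '[[-1,[0,0.1,0.8],0],[-1,[0,0.1,1.6],0],[-1,[0,0.1,1.9],0],[-1,[0,0.1,2.1],0],[-1,[0,0.1,2.3],0],[-1,[0,0.1,2.5],0],[-1,[0,0.1,2.7],0],[-1,[0,0.1,2.9],0],[-1,[0,0.1,3.1],0],[-1,[0,0.1,3.15],0],[-1,[0,0.1,3.15],0]]'
```

```text
clock: 9.8
eef_pos: [526.5, -6.9, 76.8]
eef_rot: [3.141, -0.001, 0.534]
wrist_force: [-3.8, -1.1, 20.2]
finger_gap: 0.6
finger_force: 10.0
```

```bash
python3 -m creep '[[-1,[0,0,-1],0],[-1,[0,0,-4],0],[-1,[0,0,-8],0],[-1,[0,0,-12],0],[-1,[0,10,-12],0],[-1,[0,15,-12],0],[-1,[0,20,-12],0],[-1,[0,22,-12],0],[-1,[0,22,-12],0],[-1,[0,22,-12],0]]'
python3 - <<'E'
from h import *
o=look(sz=(73.5,52)); to([*C,77])
im=manip.camera("scene"); cv2.imwrite("pics/s5.png",cv2.resize(im[190:250,200:300,::-1],None,fx=7,fy=7,interpolation=cv2.INTER_CUBIC))
E
```

```text
clock: 10.8
eef_pos: [638.0, -198.4, 193.8]
eef_rot: [-3.14, 0.002, 0.531]
wrist_force: [0.5, -0.4, -0.4]
finger_gap: 0.2
finger_force: 0.0
orange [(array([260.4, 192.4]), 29, array([536.3, -56.1])), (array([218. , 201.5]), 26, array([517. ,  41.3]))]
red [(array([244.7, 222.4]), 15, array([468.5, -19.2]))]
yellow [(array([246.3, 231. ]), 7, array([448.6, -22.5])), (array([248. , 241.5]), 109, array([424.4, -26.1]))]
blue [(array([238.3, 197. ]), 1782, array([527.8,  -5.3]))]
rim (((238.9665985107422, 197.75973510742188), (75.75373077392578, 75.9761962890625), 83.92536926269531), array([526. ,  -6.9]))
pos [ 637.6 -196.8  194.1] yaw 30.5 clock 10.85
shift cm [  0.08 -21.94  11.76] roll None
```

View pics/s5.png

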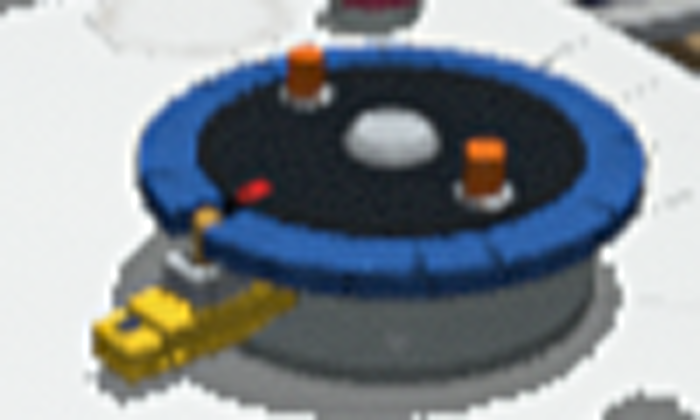

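The plate is down, with the pin top at (205,215) level with the rim inside the notch. The hand is clear.

```bash
python3 -c "
from cell import manip
print(manip.sign_off())"
```

```text
the job is handed in; nothing more can be done
None
```

The plate is turned so its notch sits round the pin and pressed down fully, the hand is clear of everything, and the job was handed in at about 11 s; no verdict came back.

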